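# Put the pill bottle away in the pop-lid box

### The arm

A 7-joint arm with a two-finger parallel gripper is mounted at the origin on a cart in front of the work surface, level with it; the furniture and walls round the work are solid. World frame = base frame: x ahead of the robot, y to its left, z up, the work surface at z = 0. Lengths are in mm, angles in rad, forces in N, time in s.
With the tool pointing down it reaches from about 400 to 850 mm from the base axis. Payload 10.4 kg.
Tool frame: the origin (TCP) lies between the finger pads; the fingertips stand 19 mm ahead of it and the grasp point (between the pads) is the TCP (robot.tip_reach is the distance from the TCP to the fingertips, in mm); z points along the fingers, y is the line along which they close (so a half turn about z gives the same grasp; the last joint's range is limited). The gripper opens to 85 mm and grips with 20 to 120 N. Pads are 22 mm wide; open, the fingers measure 114 mm over their backs; the gripper's body (76 mm by 85 mm) begins 54 mm behind the grasp point. The pads swing forward as they close: fully open they stand 13 mm farther back than shut.
Start: joints at [1.227, 0.332, -0.065, 1.46, 0.022, 1.35, -0.088], TCP at [197.099, -593.128, 250.338] pointing down, gripper open.
Joint ranges: [-2.6, 2.6], [-0.5, 2.12], [-1.47, 1.34], [0.16, 2.42], [-1.27, 4.41], [0.06, 2.06], [-2.6, 2.6]. Speed limits (rad/s): [2.22, 2.22, 2.79, 2.79, 3.14, 3.14, 3.14].

### API

Orientations are given as a unit quaternion [x, y, z, w].
In Python, from bench import robot gives the robot as it stands.
- The arm moves only by the tool step_arm, never from a script. Its arguments are lists of equal length, an entry for each row: "claw": the closure, from 0 (fully open) to 1 (shut); "translation": the shift along the tool's x, y, z in m, a list of three; "turn": the turn about the tool's z in degrees. A call has 1 to 5 rows; each row shifts and turns the commanded pose from where the row before left it, along the tool's axes as they then stand; what a row does not reach is not made up. A row lasts 1/8 s, in which the tool goes at most 62.5 mm and 10.7 degrees, less where a joint would pass 70% of its speed; a pose out of reach is approached as far as the arm can. A call is refused whole if a number of a shift passes 0.0625 or a number of a turn 10.7, either way. A call with a gripper value outside its range is refused whole. The fingers move at their own pace and stop on an object; "force" is the grip in N (left out, the last holds). Time passes only in rows, so rows that do not move let the fingers close. It gives the time, the measured TCP pose, the force, the opening and the grip force at its end, in the units of the state.
- robot.read_state(): the state, without advancing time (a new reading comes with each control period).
- robot.camera(name): name is "scene" or "side" or "wrist"; returns the picture (420x560x3 uint8, red, green, blue); there is no depth.
- robot.get_calibration(name): a dict with "vertical_fov" (degrees; the focal length in pixels is half the picture's height over the tangent of half this angle, whatever the lens; pixels are square), "cx", "cy" (the principal point, pixels), "rvec" (rotation vector, rad) and "tvec" (3), from world to camera coordinates, as OpenCV has them. Camera axes: x right, y down, z forward; pixel columns grow to the right and rows downward; lengths in mm; the calibration is good to about 2 mm. A picture is of the moment at which its call begins: read the wrist's pose just before it. get_calibration takes no time and is no camera call; for the wrist camera it gives the pose at the moment of the call.
- robot.sign_off(): hands the job in; it is judged then, once.
Trained networks look in the newest picture that a camera, given by its name, has taken for a name from the list of things; names that differ only in an ending like _2 or _b are one class to them, and where a whole thing is asked for, a point or a joint stands for the part that bears it (a point fixed in the world has none). Each returns a list of dicts, best first, with "confidence" (0 to 1); they miss things now and then, are a little off and sometimes report something else, mostly with a low value. They report only what shows in the picture. A call takes as long as a camera call. They do not tell look-alikes from the thing itself.
- robot.silhouettes(thing, camera): "mask" (420x560 bool, what is visible of it) and "point" ([column, row] in pixels, amid what is visible of it).
The state is a dict: "time_s": time; "joint_positions": joint angles; "dq": joint speeds; "tau": joint torques, N m; "ee_pos": TCP position; "orientation": TCP orientation; "wrist_force": force on the tool from outside, world axes, zero at the start; "wrist_torque": the same for the moment, N m; "finger_gap": finger opening in mm; "grip_force": force on a finger pad.
Only numpy, scipy, OpenCV 4.12 (cv2) and the standard library are available. Lean on these libraries where they do the work, as an engineer would, in place of code of your own. Each camera call takes 0.05 s, during which the arm holds its last target. There are 200 camera calls.

### The job

Press the red thumb button on the front of the white medicine box so that its sprung green lid pops fully open, stand the small pill bottle upright inside and let go of it, then close the lid until its latch snaps and it stays shut. Feel for the button and the latch and press gently: do not force the button or the lid. Leave the jar, the tape roll and the teaspoon where they are.

Things in the scene. Friction and masses are not known exactly. Their poses are not given: they have to be found in the camera images.
- med_box: white storage box fixed to the worktop, 130 mm (its x) x 140 mm (its y) x 84 mm high to the rim, walls 4 mm. Origin at the centre of its underside, z up. Its front faces its own -x and carries a grey housing, 50 mm wide (y), reaching 126 mm in front of the origin, with the red button in it; the lid's hinge runs along the rear (+x) side.
- box_floor (a point): centre of the box's inner floor, 4 mm above the worktop; its axes are those of the box. The inside is 122 mm (x) x 132 mm (y) and 80 mm deep.
- button_foot (a point): point at worktop height straight under the middle of the red button, 104 mm in front of the box's origin, axes as the box. The button's top face, 26 mm (x) x 36 mm (y), stands 96 mm above this point on average, but is fitted up to 10 mm higher or lower from one box to the next; that height is not measured: feel for it.
- button (a joint): how far the red button is down, in m: 0 up, 0.005 at its hard stop. Pressed straight down; 2 N starts it, then 1.3 N more per mm; the lid is released at about 2 to 3 mm (5 to 6 N); stop there. More than 18 N damages it. It also dips by itself as the lid rides over the catch.
- lid (a joint): angle of the green lid, rad: 0 shut and latched, 1.5 fully open (nearly upright). A spring lifts it when unlatched (1 to 3 N at its front edge). In the last 15 mm of closing a steel bar under the front edge rides over a spring catch: 7 to 15 N pressed down near the front edge, then it drops in and the lid sits on a hard rim. More than 25 N damages it.
- lid_hinge (a point): middle of the lid's hinge line, which runs along the box's y, 69 mm behind the box's origin and 88 mm above the worktop; axes as the box. The lid is a plate 144 mm (y) wide and 9 mm thick, reaching from 4 to 140 mm from the hinge line; its outer face lies 6 mm above the hinge line when shut (with a flat 2 mm panel on it), facing rearward when open.
- bottle_mid (a point): centre, half-way up, of the small brown pill bottle with a white cap, 37 mm diameter, 68 mm tall, standing upright on the worktop
- peanut_jar: bystander: glass jar with a black lid, 68 mm diameter, 100 mm tall; origin at the centre of its underside
- tape_roll: bystander: roll of tape lying flat, 100 mm diameter, 25 mm high; origin at the centre of its underside
- teaspoon: bystander: steel teaspoon lying on the worktop, 130 mm long; origin at its middle, underside
Mind the look-alikes: they are no part of the job. What is shaped like the part that bears bottle_mid but pink is not meant.

How it is judged (in metres and radians):
On the way, in this order (a step that is already met when the one before it is completed fails the run):
1. the red button is pressed (value of joint button above 0.0015 m), for 0.02 s.
2. the lid has popped fully open (value of joint lid above 1.4 rad), for 0.2 s.
3. the pill bottle stands upright inside the box with the lid open (z of bottle_mid in the frame of box_floor between 0.028 and 0.04 m and x of bottle_mid in the frame of box_floor between -0.061 and 0.061 m and y of bottle_mid in the frame of box_floor between -0.066 and 0.066 m and angle between bottle_mid's own z axis and vertical below 0.15 rad and value of joint lid above 0.8 rad), for 0.3 s.
At the end, for the whole second after the job is handed in: The lid stays shut by its latch (angle under 0.025 rad) with the button back up (under 2 mm), and the pill bottle stands upright (within 0.15 rad) on the floor inside the box (value of joint lid below 0.025 rad and value of joint button below 0.002 m and horizontal distance between bottle_mid and box_floor below 0.085 m and z of bottle_mid in the frame of box_floor below 0.04 m and angle between bottle_mid's own z axis and vertical below 0.15 rad); the robot touches nothing.
It fails at once if more than 18 N on the button (contact force between anything else and button above 18 N).
It fails at once if more than 25 N on the lid (contact force between the arm and lid above 25 N).
It fails at once if a bystander was moved more than 20 mm (distance of any of peanut_jar, tape_roll, teaspoon from where it was at the start of the episode above 0.02 m).
It also fails if it takes over 72 s, if anything falls off the work surface, if the arm or the gripper's body presses on something with over 40 N, if the wrist force passes 120 N, or if a joint passes its speed limit or range.

## Working session

There is one attempt and no reset: what is moved stays moved. The work goes in short steps, Python scripts to look and compute and a tool call to move; the robot and the scene stay as the last step left them, time stands still between calls to the robot, and variables do not carry over. Pictures are saved under pics/ and viewed, at most 10 in all, crops included, and the job is handed in when it is done.

Besides the shell and the picture viewer there is one more tool, called after "Emit:" as a command line: name --pt "numbers of a row" for each row, then --argument value for the rest. step_arm: Moves the arm, as the interface text tells. Its arguments: {"type":"object","properties":{"claw":{"type":"array"},"translation":{"type":"array"},"turn":{"type":"array"},"force":{"type":"number"}},"required":["claw","translation","turn"]}

```bash
mkdir -p pics; cat > h.py <<'E'
import numpy as np, cv2
from bench import robot
from scipy.spatial.transform import Rotation as R
def cal(n):
    c=robot.get_calibration(n); f=210/np.tan(np.radians(c["vertical_fov"])/2)
    return c,f,R.from_rotvec(np.ravel(c["rvec"])).as_matrix(),np.ravel(c["tvec"])
def ray(n,p):
    c,f,M,t=cal(n); d=M.T@np.array([(p[0]-c["cx"])/f,(p[1]-c["cy"])/f,1]); return -M.T@t,d
def onz(n,p,z):
    o,d=ray(n,p); return o+d*(z-o[2])/d[2]
def proj(n,P):
    c,f,M,t=cal(n); q=np.atleast_2d(P)@M.T+t; return q[:,:2]/q[:,2:]*f+[c["cx"],c["cy"]]
def save(n,f):
    im=robot.camera(n); cv2.imwrite("pics/"+f,im[:,:,::-1]); return im
E
python3 - <<'E'
from h import *
for n in ["scene","side"]:
    save(n,n+"1.png"); print(n,{k:np.round(v,3).tolist() for k,v in robot.get_calibration(n).items()})
    for t in ["med_box","button","lid","bottle_mid","peanut_jar","tape_roll","teaspoon"]:
        for r in robot.silhouettes(t,n)[:3]:
            m=r["mask"];ys,xs=np.where(m)
            print(t,round(r["confidence"],2),np.round(r["point"]),[xs.min(),xs.max(),ys.min(),ys.max()],np.round(onz(n,r["point"],{"button":96,"lid":94,"bottle_mid":34}.get(t,0))))
s=robot.read_state();print(s["time_s"],s["ee_pos"],s["orientation"])
a=cv2.imread("pics/scene1.png");b=cv2.imread("pics/side1.png");cv2.imwrite("pics/both.png",cv2.resize(np.vstack([a,b]),(400,600)))
E
```

```text
scene {'vertical_fov': 51.398, 'cx': 281.417, 'cy': 220.776, 'rvec': [0.886, -2.368, 1.255], 'tvec': [395.251, 264.761, 666.4]}
med_box 0.8 [256. 265.] [np.int64(205), np.int64(308), np.int64(216), np.int64(319)] [535.  66.   0.]
med_box 0.52 [209. 346.] [np.int64(198), np.int64(223), np.int64(324), np.int64(390)] [449. 272.   0.]
button 0.55 [298. 227.] [np.int64(284), np.int64(304), np.int64(219), np.int64(236)] [473.   9.  96.]
lid 0.78 [256. 250.] [np.int64(205), np.int64(308), np.int64(216), np.int64(282)] [486. 115.  94.]
bottle_mid 0.9 [355. 207.] [np.int64(347), np.int64(362), np.int64(193), np.int64(222)] [ 478. -217.   34.]
bottle_mid 0.86 [340. 226.] [np.int64(329), np.int64(347), np.int64(207), np.int64(239)] [ 460. -126.   34.]
bottle_mid 0.81 [382. 229.] [np.int64(371), np.int64(391), np.int64(215), np.int64(247)] [ 382. -178.   34.]
peanut_jar 0.72 [320. 166.] [np.int64(307), np.int64(334), np.int64(151), np.int64(191)] [ 706. -387.    0.]
tape_roll 0.81 [261. 208.] [np.int64(241), np.int64(280), np.int64(189), np.int64(216)] [ 677. -101.    0.]
tape_roll 0.46 [354. 20
[... 679 characters left out ...]
, np.int64(189), np.int64(217)] [ 383. -172.   34.]
bottle_mid 0.73 [329. 200.] [np.int64(323), np.int64(336), np.int64(189), np.int64(214)] [ 474. -141.   34.]
bottle_mid 0.71 [341. 182.] [np.int64(332), np.int64(344), np.int64(176), np.int64(201)] [ 485. -262.   34.]
peanut_jar 0.97 [298. 163.] [np.int64(287), np.int64(310), np.int64(148), np.int64(185)] [ 683. -404.    0.]
tape_roll 0.55 [256. 193.] [np.int64(238), np.int64(272), np.int64(186), np.int64(208)] [ 705. -151.    0.]
teaspoon 0.59 [271. 298.] [np.int64(264), np.int64(278), np.int64(288), np.int64(332)] [452. 249.   0.]
0.8 [ 197.09740579 -593.13171211  250.340345  ] [9.87165265e-01 1.59702027e-01 8.04884396e-06 4.98793403e-05]
```

View pics/scene1.png

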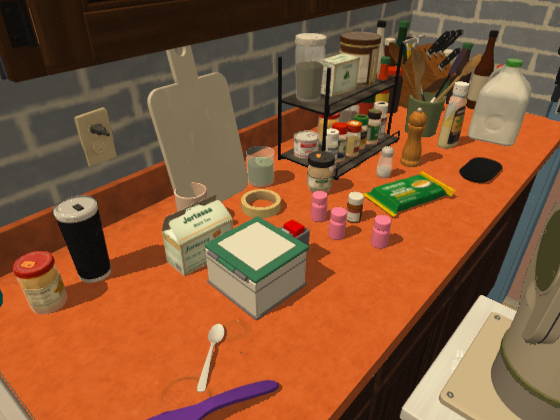

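View pics/side1.png

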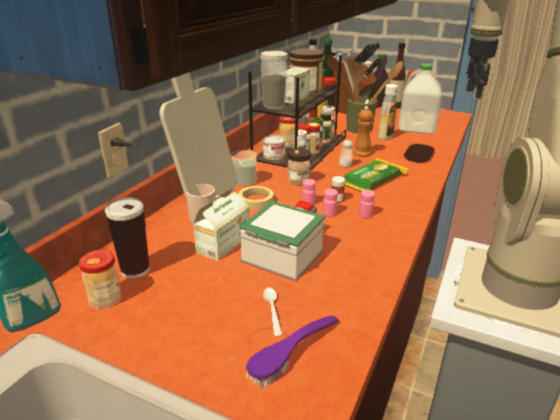

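The scene shows the white/green box at (256,265) with its button at (293,230), on the far (-y) side. The brown bottle is at (355,207), between pink look-alikes. In the side view the box is at (283,238) and the brown bottle at (338,188).

```bash
cat > fit.py <<'E'
from h import *
from scipy.optimize import minimize
rect=[(x,y,z) for x in (-71,65) for y in (-72,72) for z in (85,94)]
M={}; B={}
for n in ["scene","side"]:
    im=robot.camera(n); M[n]=robot.silhouettes("lid",n)[0]["mask"]; B[n]=robot.silhouettes("bottle_mid",n)
    for r in B[n]: print(n,np.round(r["point"]),im[r["mask"]].mean(0).round())
def iou(pts,n,m):
    a=np.zeros((420*4,560*4),np.uint8); h=cv2.convexHull((proj(n,pts)*4).astype(np.int32)); cv2.fillConvexPoly(a,h,1)
    b=cv2.resize(m.astype(np.uint8),(2240,1680),interpolation=cv2.INTER_NEAREST); return (a&b).sum()/(a|b).sum()
def cost(p):
    c,s=np.cos(p[2]),np.sin(p[2]); P=np.array(rect)@np.array([[c,s,0],[-s,c,0],[0,0,1]])+[p[0]*100,p[1]*100,0]
    return -sum(iou(P,n,M[n]) for n in M)
best=min((minimize(cost,[4.95,1.08,a],method="Nelder-Mead",options=dict(initial_simplex=np.array([4.95,1.08,a])+np.array([[0,0,0],[.2,0,0],[0,.2,0],[0,0,.15]]))) for a in (1.2,1.5,1.8)),key=lambda r:r.fun)
print(best.x,best.fun)
p=best.x;u=np.array([np.cos(p[2]),np.sin(p[2])]);print("button",p[:2]*100-104*u,"hinge",p[:2]*100+69*u)
th=np.linspace(0,6.28,24)
def bot(x,y): return np.array([(x+18.5*np.cos(t),y+18.5*np.sin(t),z) for t in th for z in (0,68)])
def isb(n):
    im=robot.camera(n); return min(B[n],key=lambda r:im[r["mask"]].mean(0)@[1,-1,1] )["mask"]
mb={n:isb(n) for n in M}
r=minimize(lambda q:-sum(iou(bot(q[0]*100,q[1]*100),n,mb[n]) for n in mb),[4.85,-2.3],method="Nelder-Mead",options=dict(initial_simplex=[[4.85,-2.3],[5.05,-2.3],[4.85,-2.5]]))
print("bottle",r.x*100,r.fun)
for n in M:
  print(n,[[int(v) for v in o] for o in [np.round(k["point"]) for k in B[n]]])
E
python3 fit.py
```

```text
scene [320. 205.] [194.  95. 102.]
scene [354. 203.] [157. 125.  93.]
scene [384. 230.] [197.  96. 103.]
scene [338. 227.] [194.  95. 102.]
side [367. 205.] [229. 119. 123.]
side [330. 201.] [227. 120. 125.]
side [341. 184.] [196. 154. 122.]
side [310. 190.] [228. 122. 127.]
[4.97036583 1.0493723  1.49819285] -1.8679104685753107
button [489.4924532    1.21121542] hinge [502.04182284 173.75545126]
bottle [ 476.75080678 -214.16520571] -1.5745427994158714
scene [[320, 205], [354, 203], [384, 230], [338, 227]]
side [[367, 205], [330, 201], [341, 184], [310, 190]]
```

```bash
cat > plan.py <<'E'
# plan.py x y z yaw_deg_of_tool_x|k n : rows for step_arm
import sys
from h import *
def plan(x,y,z,yaw,n):
    s=robot.read_state(); p=np.array(s["ee_pos"]); Q=R.from_quat(s["orientation"])
    xa=Q.as_matrix()[:,0]; y0=np.degrees(np.arctan2(xa[1],xa[0]))
    dy=0 if yaw=="k" else -((float(yaw)-y0+180)%360-180)  # tool z down
    d=(np.array([x,y,z],float)-p)/n; out=[]
    for i in range(n): out.append([round(v/1000,4) for v in (Q*R.from_euler("z",dy/n*i,degrees=True)).inv().apply(d).tolist()])
    print("t",s["time_s"],"p",p.round(1),"yaw",round(y0,1),"wf",np.round(s["wrist_force"],1),"gap",round(s["finger_gap"],1)); print(out,"turn",round(dy/n,2))
if __name__=="__main__":
    a=sys.argv[1:]; plan(*map(float,a[:3]),a[3],int(a[4]))
E
python3 plan.py 489 -20 200 85.8 15; python3 -c "
from h import *;print(robot.read_state()['joint_positions'])"
```

```text
t 1.2 p [ 197.1 -593.1  250.3] yaw 18.4 wf [-0.3 -0.9 -0.7] gap 85.7
[[0.0305, -0.0301, 0.0034], [0.0328, -0.0276, 0.0034], [0.0348, -0.025, 0.0034], [0.0367, -0.0222, 0.0034], [0.0383, -0.0192, 0.0034], [0.0397, -0.0162, 0.0034], [0.0409, -0.013, 0.0034], [0.0418, -0.0098, 0.0034], [0.0424, -0.0065, 0.0034], [0.0428, -0.0031, 0.0034], [0.0429, 0.0002, 0.0034], [0.0427, 0.0036, 0.0034], [0.0423, 0.0069, 0.0034], [0.0416, 0.0102, 0.0034], [0.0407, 0.0135, 0.0034]] turn -4.49
[ 1.22743626  0.3321915  -0.06471584  1.46008738  0.02161008  1.34992141
 -0.08850922]
```

Emit:
step_arm --claw '[1, 1, 1, 1, 1]' --pt "0.0305 -0.03 0.0034" --pt "0.0328 -0.0276 0.0034" --pt "0.0348 -0.025 0.0034" --pt "0.0367 -0.0222 0.0034" --pt "0.0383 -0.0192 0.0034" --turn '[-4.5, -4.5, -4.5, -4.5, -4.5]'

```text
time_s: 1.82
ee_pos: [294.9, -401.0, 233.4]
orientation: [0.937, 0.35, -0.0, 0.0]
wrist_force: [0.6, -0.9, -0.7]
finger_gap: 0.2
grip_force: 0.0
```

Emit:
step_arm --claw '[1, 1, 1, 1, 1]' --pt "0.0397 -0.0162 0.0034" --pt "0.0409 -0.013 0.0034" --pt "0.0418 -0.0098 0.0034" --pt "0.0424 -0.0065 0.0034" --pt "0.0428 -0.0031 0.0034" --turn '[-4.5, -4.5, -4.5, -4.5, -4.5]'

```text
time_s: 2.45
ee_pos: [392.1, -209.7, 216.5]
orientation: [0.85, 0.526, 0.0, 0.0]
wrist_force: [0.7, -0.4, 0.0]
finger_gap: -0.4
grip_force: 0.0
```

```bash
python3 plan.py 489 -20 200 85.8 5; python3 - <<'E'
from h import *
save("wrist","w1.png")
for r in robot.silhouettes("bottle_mid","wrist"): print(np.round(r["point"]),r["confidence"],onz("wrist",r["point"],50).round())
E
```

```text
t 2.45 p [ 392.1 -209.7  216.5] yaw 63.5 wf [ 0.7 -0.4  0. ] gap -0.4
[[0.0426, 0.0004, 0.0033], [0.0425, 0.0037, 0.0033], [0.042, 0.007, 0.0033], [0.0414, 0.0103, 0.0033], [0.0404, 0.0135, 0.0033]] turn -4.46
[245. 148.] 0.98 [ 382. -163.   50.]
[325.  52.] 0.95 [ 469. -126.   50.]
[433.  44.] 0.82 [ 542. -156.   50.]
[373. 144.] 0.57 [ 476. -205.   50.]
```

View pics/w1.png

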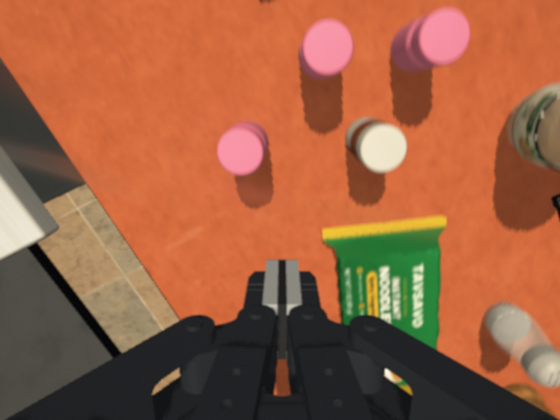

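The white-capped bottle is at cap centre (381,146), with pink ones at (241,150), (326,47) and (440,37). It has about 80 mm of clearance around it.

```bash
python3 -c "
from h import *;print(onz('wrist',[381,146],68))"
```

```text
[ 477.41497667 -204.05077513   68.        ]
```

Emit:
step_arm --claw '[1, 1, 1, 1, 1]' --pt "0.0426 0.0004 0.0033" --pt "0.0425 0.0037 0.0033" --pt "0.042 0.007 0.0033" --pt "0.0414 0.0103 0.0033" --pt "0.0404 0.0135 0.0033" --turn '[-4.46, -4.46, -4.46, -4.46, -4.46]'

```text
time_s: 3.18
ee_pos: [489.5, -20.9, 199.9]
orientation: [0.733, 0.68, 0.0, 0.0]
wrist_force: [0.3, -1.5, -0.2]
finger_gap: -0.1
grip_force: 0.0
```

```bash
python3 - <<'E'
from h import *
im=save("wrist","w2.png")
for t in ["button","lid"]:
  for r in robot.silhouettes(t,"wrist")[:2]:
    ys,xs=np.where(r["mask"]);print(t,np.round(r["point"]),r["confidence"],onz("wrist",[xs.mean(),ys.mean()],96).round(),onz("wrist",[xs.mean(),ys.mean()],106).round(1))
    print(cv2.minAreaRect(np.c_[xs,ys].astype(np.float32)), [onz("wrist",q,96).round().tolist() for q in cv2.boxPoints(cv2.minAreaRect(np.c_[xs,ys].astype(np.float32)))])
E
python3 plan.py 489.5 1 150 85.8 3
```

```text
button [276. 177.] 0.92 [489.  10.  96.] [488.9  12.  106. ]
((276.0, 176.0), (44.0, 54.0), 90.0) [[473.0, 25.0, 96.0], [506.0, 23.0, 96.0], [505.0, -6.0, 96.0], [470.0, -4.0, 96.0]]
lid [277.  62.] 0.94 [493.  75.  96.] [492.8  74.  106. ]
((275.5, 66.5), (133.0, 253.0), 90.0) [[425.0, 112.0, 96.0], [565.0, 102.0, 96.0], [567.0, 29.0, 96.0], [412.0, 40.0, 96.0]]
t 3.325 p [489.3 -19.8 199.7] yaw 85.9 wf [-1.  -0.4 -0.3] gap 0.1
[[0.0069, -0.0004, 0.0166], [0.0069, -0.0004, 0.0166], [0.0069, -0.0005, 0.0166]] turn 0.02
```

View pics/w2.png

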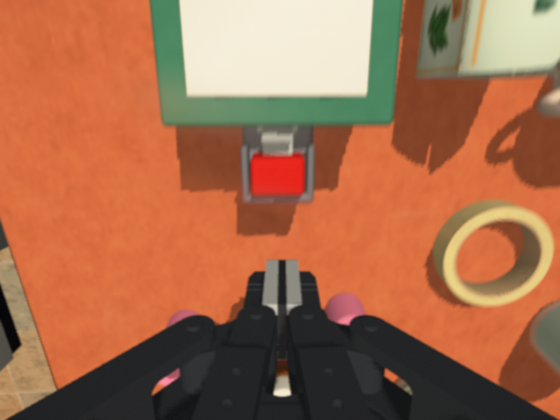

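```bash
python3 - <<'E'
from h import *
for q,z in [((278,125),90),((162,125),94),((394,125),94),((278,153),96),((278,195),96)]: print(q,onz("wrist",q,z).round(1))
print("cam",ray("wrist",(0,0))[0].round())
u=np.array([np.cos(1.498),np.sin(1.498),0]);v=np.array([-u[1],u[0],0]);o=np.array([497,105,0])
for n in ["wrist"]: print(proj(n,[o-u*71-v*72+[0,0,94],o-u*71+v*72+[0,0,94],o-104*u+[0,0,96]]).round())
E
```

```text
(278, 125) [491.3  38.6  90. ]
(162, 125) [419.8  44.1  94. ]
(394, 125) [562.9  33.8  94. ]
(278, 153) [490.1  22.   96. ]
(278, 195) [488.1  -5.4  96. ]
cam [495.  59. 324.]
[[395. 133.]
 [164. 133.]
 [279. 185.]]
```

Emit:
step_arm --claw '[1, 1, 1, 1, 1]' --pt "0.0083 0 0.024" --pt "0.0083 0 0.024" --pt "0.0083 0 0.02" --pt "0 0 0.004" --pt "0 0 0" --turn '[0, 0, 0, 0, 0]'

```text
time_s: 3.95
ee_pos: [490.9, 2.3, 128.2]
orientation: [0.734, 0.679, -0.0, 0.0]
wrist_force: [0.0, 0.3, 0.2]
finger_gap: -0.3
grip_force: 0.0
```

Emit:
step_arm --claw '[1, 1, 1]' --pt "0 0 0.002" --pt "0 0 0.001" --pt "0 0 0" --turn '[0, 0, 0]'

```text
time_s: 4.32
ee_pos: [490.9, 3.2, 125.0]
orientation: [0.733, 0.68, 0.0, 0.0]
wrist_force: [-0.5, 0.4, 0.3]
finger_gap: 0.1
grip_force: 0.0
```

Emit:
step_arm --claw '[1, 1, 1]' --pt "-0.0002 -0.001 0.002" --pt "0 0 0.002" --pt "0 0 0" --turn '[0, 0, 0]'

```text
time_s: 4.7
ee_pos: [489.6, 3.3, 120.6]
orientation: [0.733, 0.68, -0.0, -0.0]
wrist_force: [0.1, -0.0, 0.7]
finger_gap: -0.1
grip_force: 0.0
```

```bash
python3 -c "
from h import *
for i in range(4): s=robot.read_state();print(s['wrist_force'].round(2) if hasattr(s['wrist_force'],'round') else s['wrist_force'],s['ee_pos'])"
```

```text
[ 0.12 -0.02  0.74] [489.61511741   3.28027267 120.56980098]
[ 0.12 -0.02  0.74] [489.61511741   3.28027267 120.56980098]
[ 0.12 -0.02  0.74] [489.61511741   3.28027267 120.56980098]
[ 0.12 -0.02  0.74] [489.61511741   3.28027267 120.56980098]
```

Emit:
step_arm --claw '[1, 1, 1]' --pt "0 0 0.002" --pt "0 0 0.001" --pt "0 0 0" --turn '[0, 0, 0]'

```text
time_s: 5.08
ee_pos: [489.7, 3.3, 117.7]
orientation: [0.733, 0.68, -0.0, -0.0]
wrist_force: [0.4, 0.0, 1.3]
finger_gap: 0.0
grip_force: 0.0
```

Emit:
step_arm --claw '[1, 1, 1]' --pt "0 0 0.001" --pt "0 0 0.001" --pt "0 0 0" --turn '[0, 0, 0]'

```text
time_s: 5.45
ee_pos: [489.7, 3.3, 115.7]
orientation: [0.733, 0.68, -0.0, -0.0]
wrist_force: [0.9, -0.0, 0.6]
finger_gap: -0.2
grip_force: 0.0
```

Emit:
step_arm --claw '[1, 1, 1, 1]' --pt "0 0 0.001" --pt "0 0 0.001" --pt "0 0 0.001" --pt "0 0 0" --turn '[0, 0, 0, 0]'

```text
time_s: 5.95
ee_pos: [489.7, 3.3, 112.7]
orientation: [0.733, 0.68, -0.0, -0.0]
wrist_force: [-0.9, 1.1, 1.1]
finger_gap: -0.1
grip_force: 0.0
```

Emit:
step_arm --claw '[1, 1, 1, 1]' --pt "0 0 0.001" --pt "0 0 0.001" --pt "0 0 0.001" --pt "0 0 0" --turn '[0, 0, 0, 0]'

```text
time_s: 6.45
ee_pos: [489.8, 3.2, 109.9]
orientation: [0.733, 0.68, -0.0, 0.0]
wrist_force: [-1.6, 0.1, 2.1]
finger_gap: 0.1
grip_force: 1.4
```

Emit:
step_arm --claw '[1, 1, 1]' --pt "0 0 0.001" --pt "0 0 0" --pt "0 0 0" --turn '[0, 0, 0]'

```text
time_s: 6.82
ee_pos: [489.9, 3.2, 108.9]
orientation: [0.733, 0.68, 0.0, 0.0]
wrist_force: [-1.6, -1.7, 4.8]
finger_gap: -0.3
grip_force: 2.5
```

Emit:
step_arm --claw '[1, 1, 1]' --pt "0 0 0.001" --pt "0 0 0" --pt "0 0 0" --turn '[0, 0, 0]'

```text
time_s: 7.2
ee_pos: [489.9, 3.2, 107.9]
orientation: [0.733, 0.68, 0.0, 0.0]
wrist_force: [-0.5, -0.7, 5.4]
finger_gap: 0.2
grip_force: 2.4
```

```bash
python3 - <<'E'
from h import *
im=save("scene","s2.png"); cv2.imwrite("pics/s2c.png",cv2.resize(im[120:340,160:420,::-1],None,fx=2.5,fy=2.5))
E
```

```text
(no output)
```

View pics/s2c.png

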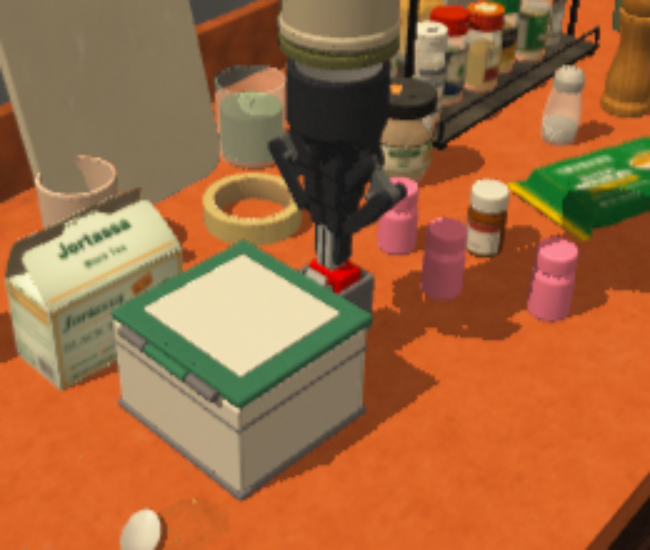

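The lid is still shut, and the closed fingers are on the red button at crop (335,275).

Emit:
step_arm --claw '[1, 1, 1]' --pt "0 0 0.0007" --pt "0 0 0" --pt "0 0 0" --turn '[0, 0, 0]'

```text
time_s: 7.62
ee_pos: [489.8, 3.2, 107.1]
orientation: [0.733, 0.68, 0.0, 0.0]
wrist_force: [-0.8, -1.5, 3.2]
finger_gap: -0.0
grip_force: 1.8
```

```bash
cat > lid.py <<'E'
from h import *
im=robot.camera("scene")
for n in ["scene","side"]:
  if n=="side": robot.camera(n)
  for r in robot.silhouettes("lid",n)[:1]:
    ys,xs=np.where(r["mask"]);print(n,round(r["confidence"],2),xs.min(),xs.max(),ys.min(),ys.max())
E
python3 lid.py
```

```text
scene 0.84 205 308 215 282
side 0.65 240 324 201 245
```

Emit:
step_arm --claw '[1, 1, 1]' --pt "0 0 0.0007" --pt "0 0 0" --pt "0 0 0" --turn '[0, 0, 0]'

```text
time_s: 8.2
ee_pos: [489.8, 3.2, 106.6]
orientation: [0.733, 0.68, -0.0, 0.0]
wrist_force: [-1.9, -1.8, 7.0]
finger_gap: -0.0
grip_force: 3.2
```

```bash
python3 lid.py; python3 plan.py 489 -5 200 k 1
```

```text
scene 0.64 202 273 177 281
side 0.62 237 299 168 244
t 8.4 p [489.9   3.2 106.6] yaw 85.7 wf [-2.  -1.7  7.7] gap 0.0
[[-0.0082, -0.0002, -0.0934]] turn 0.0
```

Emit:
step_arm --claw '[1, 0, 0, 0, 0]' --pt "0 0 -0.03" --pt "-0.0525 0 -0.05" --pt "-0.0525 0.003 -0.02" --pt "-0.0525 0.003 0" --pt "-0.0525 0.003 0" --turn '[0, 0, 0, 0, 0]'

```text
time_s: 9.02
ee_pos: [483.3, -201.1, 199.6]
orientation: [0.733, 0.68, 0.0, 0.0]
wrist_force: [0.8, 0.4, 0.1]
finger_gap: 72.1
grip_force: 0.0
```

Emit:
step_arm --claw '[0, 0, 0]' --pt "-0.05 0 0" --pt "-0.02 0 0" --pt "0 0 0" --turn '[0, 0, 0]'

```text
time_s: 9.4
ee_pos: [477.9, -269.9, 199.0]
orientation: [0.734, 0.679, 0.0, -0.0]
wrist_force: [0.4, 0.1, 0.3]
finger_gap: 85.0
grip_force: 0.0
```

```bash
python3 lid.py; python3 - <<'E'
from h import *
im=robot.camera("wrist")
for r in robot.silhouettes("bottle_mid","wrist"):
    ys,xs=np.where(r["mask"]);c=im[r["mask"]].mean(0).round();hsv=cv2.cvtColor(im,cv2.COLOR_RGB2HSV)
    w=r["mask"]&(hsv[:,:,1]<70)&(hsv[:,:,2]>140); print(np.round(r["point"]),c,w.sum(),onz("wrist",r["point"],50).round())
    if w.sum()>200:
        yy,xx=np.where(w);print("cap",xx.mean(),yy.mean(),np.ptp(xx),np.ptp(yy),onz("wrist",[xx.mean(),yy.mean()],68).round(1))
print("cam",ray("wrist",(0,0))[0])
E
python3 plan.py 477 -207 150 k 2
```

```text
scene 0.63 197 255 181 282
side 0.66 236 322 169 280
[132.  68.] [214. 123. 136.] 0 [ 381. -167.   50.]
[362.  42.] [221. 132. 147.] 0 [ 542. -162.   50.]
[255.  15.] [193. 112. 125.] 0 [ 470. -140.   50.]
[271. 124.] [234. 220. 195.] 2019 [ 475. -213.   50.]
cap 272.4581475978207 125.9172857850421 49 51 [ 476.5 -212.    68. ]
cam [ 484.66375452 -188.97280351  323.47179387]
t 9.7 p [ 478.7 -268.   199.7] yaw 85.8 wf [-0.6 -0.   0.7] gap 85.6
[[0.0304, -0.0031, 0.0248], [0.0304, -0.0031, 0.0248]] turn 0.0
```

Emit:
step_arm --claw '[0, 0, 0, 0, 0]' --pt "0.029 0.001 0.01" --pt "0.029 -0.002 0.03" --pt "0 0 0.055" --pt "0 0 0.045" --pt "0 0 0.012" --turn '[0, 0, 0, 0, 0]'

```text
time_s: 10.32
ee_pos: [480.2, -210.2, 45.4]
orientation: [0.733, 0.68, -0.001, -0.002]
wrist_force: [-0.7, -0.6, -0.4]
finger_gap: 85.5
grip_force: 0.0
```

Emit:
step_arm --claw '[0.45, 0.6, 0.8, 1, 1]' --pt "0 0 0" --pt "0 0 0" --pt "0 0 0" --pt "0 0 0" --pt "0 0 0" --turn '[0, 0, 0, 0, 0]' --force 25

```text
time_s: 10.95
ee_pos: [482.6, -211.9, 49.1]
orientation: [0.733, 0.68, 0.0, 0.001]
wrist_force: [-1.4, 0.1, 7.5]
finger_gap: 35.2
grip_force: 27.4
```

```bash
python3 plan.py 497 109 180 85.8 7; python3 - <<'E'
from h import *
im=save("side","d3.png"); im2=save("scene","s3.png")
a=cv2.resize(im[140:300,190:410,::-1],(560,407));cv2.imwrite("pics/c3.png",np.hstack([cv2.resize(im[140:300,200:400,::-1],(400,320)),cv2.resize(im2[150:310,190:390,::-1],(400,320))]))
E
```

```text
t 10.95 p [ 482.6 -211.9   49.1] yaw 85.7 wf [-1.4  0.1  7.5] gap 35.2
[[0.0458, -0.0014, -0.0188], [0.0458, -0.0013, -0.0188], [0.0458, -0.0013, -0.0188], [0.0458, -0.0013, -0.0188], [0.0458, -0.0013, -0.0188], [0.0458, -0.0013, -0.0188], [0.0458, -0.0013, -0.0188]] turn -0.02
```

View pics/c3.png

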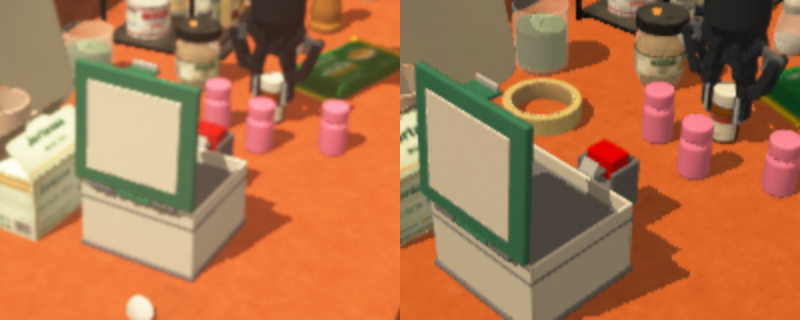

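The lid stands fully open, and the brown bottle is held between the fingers.

Emit:
step_arm --claw '[1, 1, 1, 1, 1]' --pt "0 0 -0.04" --pt "0 0 -0.06" --pt "0.02 0 -0.03" --pt "0.05 -0.001 0" --pt "0.05 -0.001 0" --turn '[0, 0, 0, 0, 0]'

```text
time_s: 11.68
ee_pos: [488.9, -90.6, 178.7]
orientation: [0.734, 0.68, 0.0, 0.001]
wrist_force: [0.2, -0.1, -1.0]
finger_gap: 35.1
grip_force: 26.5
```

Emit:
step_arm --claw '[1, 1, 1, 1, 1]' --pt "0.05 -0.001 0" --pt "0.05 -0.001 0" --pt "0.05 -0.001 0" --pt "0.03 0 0" --pt "0 0 0" --turn '[0, 0, 0, 0, 0]'

```text
time_s: 12.3
ee_pos: [499.1, 90.8, 178.2]
orientation: [0.732, 0.682, 0.001, 0.0]
wrist_force: [-0.3, -1.5, -1.7]
finger_gap: 34.9
grip_force: 26.5
```

```bash
python3 plan.py 497 108 58 85.8 4;python3 - <<'E'
from h import *
im=save("wrist","w4.png");im2=save("scene","s4.png")
cv2.imwrite("pics/c4.png",np.hstack([cv2.resize(im[:,:,::-1],(400,300)),cv2.resize(im2[100:310,190:470,::-1],(400,300))]))
E
```

```text
t 12.3 p [499.1  90.8 178.2] yaw 85.9 wf [-0.3 -1.5 -1.7] gap 34.9
[[0.0042, -0.0009, 0.0301], [0.0042, -0.0009, 0.0301], [0.0042, -0.0009, 0.0301], [0.0042, -0.0009, 0.0301]] turn 0.03
```

View pics/c4.png

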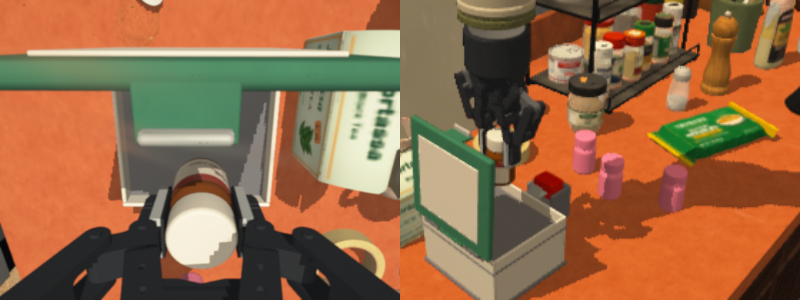

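The bottle is held above the open box and the lid is clear behind it.

Emit:
step_arm --claw '[1, 1, 1, 1, 1]' --pt "0.002 -0.001 0.03" --pt "0.001 -0.001 0.035" --pt "0 0 0.035" --pt "0 0 0.018" --pt "0 0 0" --turn '[0, 0, 0, 0, 0]'

```text
time_s: 13.02
ee_pos: [497.0, 90.3, 59.0]
orientation: [0.734, 0.68, -0.001, -0.0]
wrist_force: [-0.5, -0.1, -1.4]
finger_gap: 35.2
grip_force: 26.5
```

Emit:
step_arm --claw '[1, 1, 1, 1]' --pt "0 0 0.003" --pt "0 0 0.002" --pt "0 0 0.001" --pt "0 0 0" --turn '[0, 0, 0, 0]'

```text
time_s: 13.52
ee_pos: [497.5, 91.2, 53.7]
orientation: [0.733, 0.68, 0.0, 0.0]
wrist_force: [-0.6, 0.9, -0.5]
finger_gap: 35.0
grip_force: 26.5
```

Emit:
step_arm --claw '[1, 1, 1]' --pt "0 0 0.001" --pt "0 0 0.0005" --pt "0 0 0" --turn '[0, 0, 0]'

```text
time_s: 13.9
ee_pos: [497.7, 91.5, 53.0]
orientation: [0.733, 0.68, 0.0, 0.0]
wrist_force: [-4.3, 0.1, 12.7]
finger_gap: 35.6
grip_force: 28.0
```

Emit:
step_arm --claw '[0.5, 0.4, 0.35, 0.35, 0.35]' --pt "0 0 -0.0005" --pt "0 0 0" --pt "0 0 0" --pt "0 0 0" --pt "0 0 0" --turn '[0, 0, 0, 0, 0]'

```text
time_s: 14.52
ee_pos: [497.4, 91.2, 52.4]
orientation: [0.733, 0.68, -0.0, -0.0]
wrist_force: [-0.2, 1.0, -0.0]
finger_gap: 55.8
grip_force: 0.0
```

Emit:
step_arm --claw '[0.35, 0.35, 0.35, 0.35, 0.35]' --pt "0 0 -0.02" --pt "0 0 -0.04" --pt "0 0 -0.04" --pt "0 0 -0.04" --pt "0 0 0" --turn '[0, 0, 0, 0, 0]'

```text
time_s: 15.15
ee_pos: [499.1, 91.9, 196.8]
orientation: [0.733, 0.68, 0.002, 0.002]
wrist_force: [0.9, 0.0, -1.3]
finger_gap: 55.9
grip_force: 0.0
```

```bash
python3 plan.py 497 95 330 k 3;python3 - <<'E'
from h import *
im=save("wrist","w5.png");im2=save("scene","s5.png")
cv2.imwrite("pics/c5.png",np.hstack([cv2.resize(im[:,:,::-1],(400,300)),cv2.resize(im2[150:330,190:430,::-1],(400,300))]))
E
```

```text
t 15.15 p [499.1  91.9 196.8] yaw 85.7 wf [ 0.9  0.  -1.3] gap 55.9
[[0.001, -0.0005, -0.0444], [0.001, -0.0005, -0.0444], [0.001, -0.0005, -0.0444]] turn 0.0
```

View pics/c5.png

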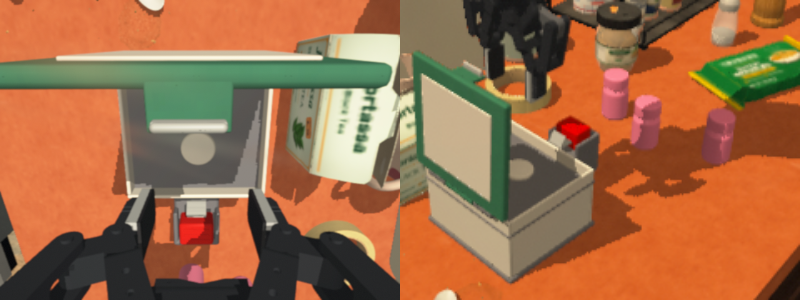

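The bottle stands upright inside the box, with its cap at wrist (197,150), and the lid is still open.

Emit:
step_arm --claw '[1, 1, 1, 1, 1]' --pt "0 0 -0.04" --pt "0 0 -0.04" --pt "0.04 -0.003 -0.01" --pt "0.045 0 0" --pt "0.045 0 0" --turn '[0, 0, 0, 0, 0]'

```text
time_s: 15.88
ee_pos: [503.9, 222.0, 281.8]
orientation: [0.733, 0.68, -0.001, -0.0]
wrist_force: [0.2, -0.8, -0.4]
finger_gap: 0.2
grip_force: 0.0
```

Emit:
step_arm --claw '[1, 1, 1]' --pt "0 0 0.025" --pt "0 0 0.021" --pt "0 0 0" --turn '[0, 0, 0]'

```text
time_s: 16.25
ee_pos: [503.1, 220.5, 234.4]
orientation: [0.733, 0.68, -0.002, -0.001]
wrist_force: [1.4, -0.0, 0.8]
finger_gap: -0.1
grip_force: 0.0
```

Emit:
step_arm --claw '[1, 1, 1, 1, 1]' --pt "-0.018 0 0" --pt "-0.01 0 0" --pt "-0.008 0 0" --pt "-0.008 0 0" --pt "-0.008 0 0" --turn '[0, 0, 0, 0, 0]'

```text
time_s: 16.88
ee_pos: [500.2, 169.2, 236.6]
orientation: [0.733, 0.68, 0.0, -0.0]
wrist_force: [-0.3, 2.1, -1.0]
finger_gap: -0.1
grip_force: 0.8
```

Emit:
step_arm --claw '[1, 1, 1, 1, 1]' --pt "-0.009 0 0.002" --pt "-0.009 0 0.003" --pt "-0.009 0 0.003" --pt "-0.009 0 0.004" --pt "-0.006 0 0.004" --turn '[0, 0, 0, 0, 0]'

```text
time_s: 17.5
ee_pos: [497.2, 126.5, 220.2]
orientation: [0.733, 0.68, -0.0, 0.0]
wrist_force: [0.8, 1.1, 2.1]
finger_gap: -0.2
grip_force: 0.9
```

```bash
python3 lid.py; python3 plan.py 500 130 230 k 1; python3 - <<'E'
from h import *
im=save("side","d6.png");im2=save("scene","s6.png")
cv2.imwrite("pics/c6.png",np.hstack([cv2.resize(im[120:300,200:440,::-1],(400,300)),cv2.resize(im2[130:310,170:410,::-1],(400,300))]))
E
```

```text
scene 0.96 202 284 178 281
side 0.72 238 312 166 244
t 17.7 p [497.1 127.4 220.5] yaw 85.7 wf [-0.3  0.6  2.1] gap -0.2
[[0.0028, 0.0027, -0.0095]] turn 0.0
```

View pics/c6.png

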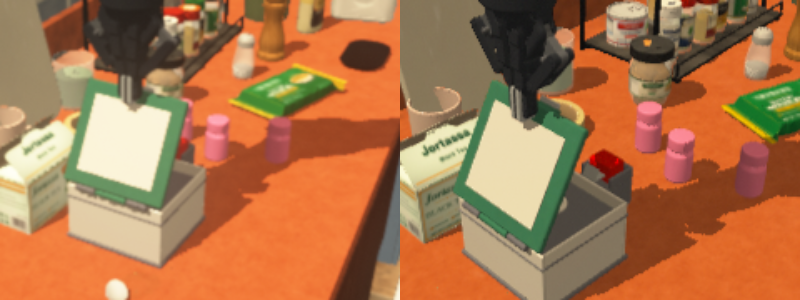

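The lid is about two thirds up, with the fingertip bearing on the upper part of its outer face.

Emit:
step_arm --claw '[1, 1, 1, 1, 1]' --pt "-0.008 0 0.005" --pt "-0.008 0 0.005" --pt "-0.008 0 0.006" --pt "-0.008 0 0.008" --pt "-0.008 0 0.009" --turn '[0, 0, 0, 0, 0]'

```text
time_s: 18.42
ee_pos: [494.1, 86.5, 186.9]
orientation: [0.733, 0.68, -0.0, 0.0]
wrist_force: [-0.1, 0.5, 2.7]
finger_gap: 0.2
grip_force: 1.1
```

Emit:
step_arm --claw '[1, 1, 1, 1, 1]' --pt "-0.006 0 0.009" --pt "-0.005 0 0.009" --pt "-0.004 0 0.008" --pt "-0.003 0 0.007" --pt "-0.002 0 0.005" --turn '[0, 0, 0, 0, 0]'

```text
time_s: 19.05
ee_pos: [492.6, 67.3, 149.1]
orientation: [0.733, 0.68, -0.0, -0.0]
wrist_force: [0.5, -1.3, 3.0]
finger_gap: -0.1
grip_force: 1.2
```

Emit:
step_arm --claw '[1, 1, 1, 1, 1]' --pt "-0.002 0 0.005" --pt "-0.002 0 0.005" --pt "-0.001 0 0.003" --pt "-0.001 0 0.002" --pt "0 0 0" --turn '[0, 0, 0, 0, 0]'

```text
time_s: 19.68
ee_pos: [492.1, 61.6, 134.4]
orientation: [0.733, 0.68, -0.0, -0.0]
wrist_force: [-0.1, 1.4, 2.6]
finger_gap: 0.1
grip_force: 1.1
```

Emit:
step_arm --claw '[1, 1, 1, 1, 1]' --pt "0 0 0.001" --pt "0 0 0.001" --pt "0 0 0.001" --pt "0 0 0.001" --pt "0 0 0" --turn '[0, 0, 0, 0, 0]'

```text
time_s: 20.3
ee_pos: [492.2, 61.1, 130.4]
orientation: [0.733, 0.68, -0.0, 0.0]
wrist_force: [-0.4, -0.7, 2.4]
finger_gap: 0.1
grip_force: 1.2
```

Emit:
step_arm --claw '[1, 1, 1, 1]' --pt "0 0 0.001" --pt "0 0 0.001" --pt "0 0 0.001" --pt "0 0 0" --turn '[0, 0, 0, 0]'

```text
time_s: 20.8
ee_pos: [492.3, 61.4, 127.5]
orientation: [0.733, 0.68, 0.0, 0.0]
wrist_force: [0.5, -2.5, 2.4]
finger_gap: 0.0
grip_force: 1.2
```

Emit:
step_arm --claw '[1, 1, 1, 1]' --pt "0 0 0.001" --pt "0 0 0.001" --pt "0 0 0.001" --pt "0 0 0" --turn '[0, 0, 0, 0]'

```text
time_s: 21.3
ee_pos: [492.3, 61.4, 124.6]
orientation: [0.733, 0.68, -0.0, 0.0]
wrist_force: [-0.3, -2.7, 3.5]
finger_gap: 0.0
grip_force: 2.1
```

Emit:
step_arm --claw '[1, 1, 1, 1]' --pt "0 0 0.001" --pt "0 0 0.001" --pt "0 0 0" --pt "0 0 0" --turn '[0, 0, 0, 0]'

```text
time_s: 21.8
ee_pos: [492.3, 61.1, 122.7]
orientation: [0.733, 0.68, -0.0, 0.0]
wrist_force: [-0.3, -2.7, 6.6]
finger_gap: 0.1
grip_force: 3.0
```

Emit:
step_arm --claw '[1, 1, 1]' --pt "0 0 0.001" --pt "0 0 0" --pt "0 0 0" --turn '[0, 0, 0]'

```text
time_s: 22.18
ee_pos: [492.3, 61.0, 121.7]
orientation: [0.733, 0.68, -0.0, 0.0]
wrist_force: [-2.0, -3.9, 7.3]
finger_gap: 0.1
grip_force: 3.3
```

Emit:
step_arm --claw '[1, 1, 1]' --pt "0 0 0.001" --pt "0 0 0" --pt "0 0 0" --turn '[0, 0, 0]'

```text
time_s: 22.55
ee_pos: [492.3, 60.9, 120.8]
orientation: [0.733, 0.68, -0.0, 0.0]
wrist_force: [-1.1, -4.7, 7.6]
finger_gap: -0.3
grip_force: 3.7
```

Emit:
step_arm --claw '[1, 1, 1]' --pt "0 0 0.001" --pt "0 0 0" --pt "0 0 0" --turn '[0, 0, 0]'

```text
time_s: 22.92
ee_pos: [492.3, 60.8, 119.8]
orientation: [0.733, 0.68, -0.0, 0.0]
wrist_force: [-2.9, -5.1, 9.2]
finger_gap: -0.0
grip_force: 4.1
```

Emit:
step_arm --claw '[1, 1, 1]' --pt "0 0 0.001" --pt "0 0 0" --pt "0 0 0" --turn '[0, 0, 0]'

```text
time_s: 23.3
ee_pos: [492.3, 60.7, 118.9]
orientation: [0.733, 0.68, -0.0, 0.001]
wrist_force: [-2.6, -4.7, 8.4]
finger_gap: -0.0
grip_force: 4.2
```

Emit:
step_arm --claw '[1, 1, 1]' --pt "0 0 0.001" --pt "0 0 0" --pt "0 0 0" --turn '[0, 0, 0]'

```text
time_s: 23.68
ee_pos: [492.3, 60.6, 117.8]
orientation: [0.734, 0.68, -0.0, 0.001]
wrist_force: [-2.4, -5.0, 8.1]
finger_gap: 0.4
grip_force: 4.2
```

Emit:
step_arm --claw '[1, 1, 1]' --pt "0 0 0.0007" --pt "0 0 0" --pt "0 0 0" --turn '[0, 0, 0]'

```text
time_s: 24.05
ee_pos: [492.3, 61.3, 116.9]
orientation: [0.733, 0.68, -0.0, 0.0]
wrist_force: [-0.0, -3.4, 5.3]
finger_gap: 0.1
grip_force: 2.4
```

Emit:
step_arm --claw '[1, 1, 1]' --pt "0 0 0.0007" --pt "0 0 0" --pt "0 0 0" --turn '[0, 0, 0]'

```text
time_s: 24.42
ee_pos: [492.3, 61.4, 116.1]
orientation: [0.733, 0.68, 0.0, 0.0]
wrist_force: [0.3, -3.8, 4.8]
finger_gap: -0.1
grip_force: 2.2
```

Emit:
step_arm --claw '[1, 1, 1]' --pt "0 0 0.0005" --pt "0 0 0" --pt "0 0 0" --turn '[0, 0, 0]'

```text
time_s: 24.8
ee_pos: [492.2, 61.6, 115.6]
orientation: [0.733, 0.68, 0.0, 0.0]
wrist_force: [0.7, -3.1, 4.0]
finger_gap: -0.2
grip_force: 1.8
```

Emit:
step_arm --claw '[1, 1, 1]' --pt "0 0 0.0005" --pt "0 0 0" --pt "0 0 0" --turn '[0, 0, 0]'

```text
time_s: 25.18
ee_pos: [492.1, 61.8, 115.0]
orientation: [0.733, 0.68, 0.0, -0.0]
wrist_force: [0.9, -0.6, 0.9]
finger_gap: -0.2
grip_force: 0.9
```

Emit:
step_arm --claw '[1, 1, 1]' --pt "0 0 0.0004" --pt "0 0 0" --pt "0 0 0" --turn '[0, 0, 0]'

```text
time_s: 25.55
ee_pos: [491.9, 61.6, 114.5]
orientation: [0.733, 0.68, -0.0, -0.0]
wrist_force: [0.3, -0.2, -0.2]
finger_gap: 0.5
grip_force: 0.0
```

Emit:
step_arm --claw '[1, 1, 1]' --pt "0 0 0.0005" --pt "0 0 0" --pt "0 0 0" --turn '[0, 0, 0]'

```text
time_s: 25.92
ee_pos: [492.1, 61.5, 114.2]
orientation: [0.733, 0.68, -0.0, 0.0]
wrist_force: [-0.0, -0.5, -0.3]
finger_gap: -0.1
grip_force: 0.0
```

Emit:
step_arm --claw '[1, 1, 1]' --pt "0 0 0.0005" --pt "0 0 0" --pt "0 0 0" --turn '[0, 0, 0]'

```text
time_s: 26.3
ee_pos: [492.2, 61.4, 113.8]
orientation: [0.733, 0.68, -0.0, 0.0]
wrist_force: [-1.7, -0.1, 3.0]
finger_gap: -0.7
grip_force: 1.3
```

Contact with the seated lid at 113.8 mm, so I'll retreat and check.

Emit:
step_arm --claw '[1, 1, 1, 1, 1]' --pt "0 0 -0.02" --pt "0 0 -0.05" --pt "0 0 -0.05" --pt "-0.04 0 0" --pt "-0.03 0 0" --turn '[0, 0, 0, 0, 0]'

```text
time_s: 26.92
ee_pos: [487.0, -9.7, 234.2]
orientation: [0.733, 0.68, 0.0, 0.001]
wrist_force: [-0.3, -0.8, -0.6]
finger_gap: 0.4
grip_force: 0.0
```

```bash
python3 lid.py; python3 - <<'E'
from h import *
im=save("side","d7.png");im2=save("scene","s7.png")
cv2.imwrite("pics/c7.png",np.hstack([cv2.resize(im[120:300,200:440,::-1],(400,300)),cv2.resize(im2[130:310,170:410,::-1],(400,300))]))
E
```

```text
scene 0.73 241 280 189 217
side 0.67 240 324 201 244
```

View pics/c7.png

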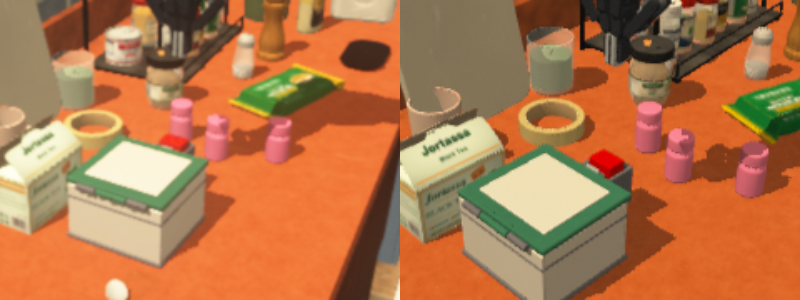

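The lid is shut and staying shut, with the same extents as at the start. The arm is clear.

```bash
python3 -c "
from bench import robot; print(robot.sign_off())"
```

```text
the job is handed in; nothing more can be done
None
```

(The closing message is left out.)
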